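# Return a trial plate to its pocket in an instrument case

## Task

Put the flat steel trial plate back in the open instrument case: set it down slowly on the clear half of the black deck, slide it along the metal fence to the pocket and stop as soon as it drops, because it would ride out again over the bevelled end, then let go with the plate flat and fully home. The insert sits with play in the case, so fence and pocket must be found by feel; never push or press with more than about 25 N, and leave the other things on the table alone.

Things in the scene. Friction and masses are not known exactly. Their poses are not given: they have to be found in the camera images.
- plate_mid (a point): Loose steel plate, 0.25 to 0.4 kg, flat on the table left of the case: 66 (its x) x 56 (y) x 8 mm, with an upright grip rib in the middle of its top, 40 mm along its x, 12 mm thick along y, 30 mm tall; 38 mm high in all. Point: its centre, 19 mm above its underside; z up; a half turn makes no difference. With the rib only loosely enclosed it rests on the deck by its weight and can be pushed along.
- case: Open aluminium case, fixed, 218 (its x) x 288 (its y) mm, walls 3 mm thick, 34 mm high. Origin: centre of its underside, on the table; x away from the robot, y left, turned up to 0.25 rad. Its slippery black insert (184 x 240 mm, deck top 20 mm above the table) lies up to 12 mm off centre along the case's x and 20 mm along y, unturned, jammed; this pose does not tell that offset.
- pocket_nominal (a point): Pocket centre at deck height if the insert were centred: x 5.5, y -46 mm of the case; the real one is up to 12 mm off along its x, 20 mm along y. Grey floor 5 mm deep, 69 mm along x, 59 along y (its two y ends are bevels rising to the deck in 20 mm: opening 99). Its far side is the fence's near face, its near side upright. A plate home in it stands 3 mm proud of the deck. Axes as the case's.
- fence_nominal (a point): Top middle of the fence's near face if the insert were centred: x 40, y 0 mm of the case, 32 mm above the table; the real one is up to 12 mm off along the case's x and 20 mm along y. The metal fence is straight along y, 230 mm long, 6 thick, 12 higher than the deck. Behind it stand fixed round heads 10 mm high (knobs 14). Axes as the case's.
- landing (a point): A point of the case at deck height (20 mm above the table), at x -9, y +60 mm: set the plate's centre down here, its x along the case's x; its far edge is then 4 to 28 mm short of the fence and it is well clear of the pocket. The deck is clear for y from +24 to +100 mm and x from -58 mm to the fence; nearer lie fixed drill bits up to 8 mm high. Axes as the case's.
- driver_mid (a point): Bystander: a loose screwdriver, 190 mm long, black handle, lying on the table behind the plate, to the left. Point near its middle. Leave alone.
- head_trial: Bystander: a loose domed aluminium head, 48 mm across and 33 mm high, on the table. Origin: centre of its underside. Leave alone.
- jar: Bystander: a loose white jar with a lid, 52 mm across and 60 mm high, on the table right of the case. Origin: centre of its underside. Leave alone.
Not all that is in view belongs to the job. Leave any brown or yellow look-alike of the part that bears plate_mid alone.

How it is judged:
On the way:
1. the plate touches down flat on the clear half of the deck (z of plate_mid in the frame of case between 0.037 and 0.042 m and angle between plate_mid's own z axis and vertical below 0.1 rad and contact force between plate and case above 0.3 N and y of plate_mid in the frame of case between 0 and 0.12 m and x of plate_mid in the frame of case between -0.08 and 0.02 m), for 0.1 s.
At the end, for the whole second after the job is handed in: The plate lies home in its pocket: its centre 32 to 35.5 mm above the case underside (34 seated, 39 on the deck), within 25.5 mm horizontally of the nominal pocket centre, tilted under 0.02 rad, its x along the case's x within 0.1 rad either way round, at rest and released (z of plate_mid in the frame of case between 0.032 and 0.0355 m and angle between plate_mid's own z axis and vertical below 0.02 rad and horizontal distance between plate_mid and pocket_nominal below 0.0255 m and angle between the x axis of plate_mid and the x axis of case, either way round below 0.1 rad and linear speed of plate below 0.01 m/s and contact force between the fingers and plate below 0.1 N); the robot touches nothing.
It fails at once if the plate is pushed or pressed against the case or its insert with more than 30 N (contact force between plate and case above 30 N).
It fails at once if the gripper pushes on the case or its insert with more than 30 N (contact force between the fingers and case above 30 N).
It fails at once if the screwdriver is moved more than 20 mm (distance of driver_mid from where it was at the start of the episode above 0.02 m).
It fails at once if the head is moved more than 20 mm (distance of head_trial from where it was at the start of the episode above 0.02 m).
It fails at once if the jar is moved more than 20 mm (distance of jar from where it was at the start of the episode above 0.02 m).
It also fails if it takes over 72 s, if anything falls off the work surface, if the arm or the gripper's body presses on something with over 40 N, if the wrist force passes 120 N, or if a joint passes its speed limit or range.

## Robot

A 7-joint arm with a two-finger parallel gripper is mounted at the origin on the work surface. World frame = base frame: x ahead of the robot, y to its left, z up, the work surface at z = 0. Lengths are in m, angles in rad, forces in N, time in s.
With the tool pointing down it reaches from about 0.4 to 0.85 m from the base axis. Payload 10.4 kg.
Tool frame: the origin (TCP) lies at the very end of the fingers, on their centre line; the grasp point (between the pads) lies 19 mm behind it; z points along the fingers, y is the line along which they close (so a half turn about z gives the same grasp; the last joint's range is limited). The gripper opens to 85 mm and grips with 20 to 120 N. Pads are 22 mm wide; open, the fingers measure 114 mm over their backs; the gripper's body (76 mm by 85 mm) begins 54 mm behind the grasp point. The pads swing forward as they close: fully open they stand 13 mm farther back than shut.
Start: joints at [-1.37, 0.332, -0.065, 1.46, 0.022, 1.35, -0.088], TCP at [0.139, 0.609, 0.231] pointing down, gripper open.
Joint ranges: [-2.6, 2.6], [-0.5, 2.12], [-1.47, 1.34], [0.16, 2.42], [-1.27, 4.41], [0.06, 2.06], [-2.6, 2.6]. Speed limits (rad/s): [2.22, 2.22, 2.79, 2.79, 3.14, 3.14, 3.14].

## Interface

Orientations are given as a unit quaternion [x, y, z, w].
In Python, from workcell import * gives the robot as it stands.
- The arm moves only by the tool step_arm, never from a script. Its argument "commands" is one flat list of numbers, 7 for each row, row after row: the finger opening in mm, from 0 to 85.4, then the shift along the world's x, y, z as a fraction of full scale, then the turn, a rotation vector about the world's x, y, z as a fraction of full scale. A call has exactly 10 rows; each row is the pose to reach, as a shift and turn from the pose commanded when the call began, turning the shorter way round; what a row does not reach only later rows make up. Full scale, the value 1, is 0.6 m for a shift and pi rad for a turn. A row lasts 1/8 s, in which the tool goes at most 62.5 mm and 10.7 degrees, less where a joint would pass 70% of its speed; a pose out of reach is approached as far as the arm can. A call with a number of a shift or a turn outside -1 to 1 is refused whole. A call with a gripper value outside its range is refused whole. The fingers move at their own pace and stop on an object; "squeeze" is the grip in N (left out, the last holds). Time passes only in rows, so rows that repeat a pose let the fingers close, or fill a call up. It gives the time, the measured TCP pose, the force, the opening and the grip force at its end, in the units of the state.
- get_obs(): the state, without advancing time (a new reading comes with each control period).
- camera(name): name is "side" or "top" or "wrist"; returns the picture (400x640x3 uint8, red, green, blue); there is no depth.
- camera_params(name): a dict with "mtx" (3x3 intrinsics, pixels), "extrinsics" (4x4, takes a point from world to camera coordinates); the wrist camera has in their place "tool_from_camera" (4x4, takes a point from camera to tool coordinates, whose origin is the TCP and whose axes are the flange's). Camera axes: x right, y down, z forward; pixel columns grow to the right and rows downward; lengths in m; the calibration is good to about 2 mm. A picture is of the moment at which its call begins: read the wrist's pose just before it. camera_params takes no time and is no camera call.
- hand_in(): hands the job in; it is judged then, once.
The state is a dict: "clock": time; "joint_pos": joint angles; "joint_velocities": joint speeds; "tau": joint torques, N m; "position": TCP position; "ee_rot": TCP orientation; "ft_force": force on the tool from outside, world axes, zero at the start; "torque": the same for the moment, N m; "grip_width": opening from 0.0 (shut) to 1.0 (fully open); "grasp_force": force on a finger pad.
Only numpy, scipy, OpenCV 4.12 (cv2) and the standard library are available. Lean on these libraries where they do the work, as an engineer would, in place of code of your own. Each camera call takes 0.05 s, during which the arm holds its last target. There are 200 camera calls.

## Working session

There is one attempt and no reset: what is moved stays moved. The work goes in short steps, Python scripts to look and compute and a tool call to move; the robot and the scene stay as the last step left them, time stands still between calls to the robot, and variables do not carry over. Pictures are saved under pics/ and viewed, at most 10 in all, crops included, and the job is handed in when it is done.

Besides the shell and the picture viewer there is one more tool, called by a JSON object that holds its "fn" and its "kwargs". step_arm: Moves the arm, as the interface text tells. Its arguments: {"type":"object","properties":{"commands":{"type":"array","items":{"type":"number"}},"squeeze":{"type":"number"}},"required":["commands"]}

```bash
mkdir -p pics
cat > h.py <<'E'
from workcell import *
import numpy as np, cv2
from scipy.spatial.transform import Rotation as R
def save(n,f):
    im=camera(n); cv2.imwrite('pics/'+f,im[:,:,::-1]); return im
def ray(name,uv,z):
    p=camera_params(name); K=np.array(p['mtx'])
    d=np.linalg.inv(K)@[uv[0],uv[1],1]
    if name=='wrist':
        o=get_obs(); T=np.eye(4); T[:3,:3]=R.from_quat(o['ee_rot']).as_matrix(); T[:3,3]=o['position']
        M=T@np.array(p['tool_from_camera'])
    else: M=np.linalg.inv(np.array(p['extrinsics']))
    c=M[:3,3]; d=M[:3,:3]@d
    return c+d*(z-c[2])/d[2]
E
python3 - <<'E'
from h import *
o=get_obs(); print(o)
a=save('top','t0.png'); b=save('side','s0.png'); 
for n in('top','side'): print(camera_params(n))
E
```

```text
{'clock': 0.0, 'joint_pos': array([-1.36959947,  0.33289027, -0.06474765,  1.46097382,  0.02157765,
        1.34992197, -0.0884993 ]), 'joint_velocities': array([-0.00112995, -0.00077878,  0.00024691, -0.00125187, -0.00054042,
       -0.00060501, -0.0007059 ]), 'tau': array([-8.28663651e-04, -6.25439215e+01,  4.88731626e-02, -3.91605163e+01,
        1.62505126e-02,  9.75122850e-03, -1.96426674e-05]), 'position': array([0.13859133, 0.60902975, 0.23048906]), 'ee_rot': array([ 1.11633965e-01,  9.93749111e-01, -7.46429190e-04, -6.67081972e-05]), 'ft_force': array([-0.00935884, -0.35303482, -0.14851691]), 'torque': array([-0.04637292, -0.0408144 , -0.03662844]), 'grasp_force': 0.0, 'grip_width': 0.9962367532186841}
{'mtx': array([[390.88379053,   0.        , 317.55597361],
       [  0.        , 390.88379053, 197.78948854],
       [  0.        ,   0.        ,   1.        ]]), 'extrinsics': array([[-0.00703657, -0.99997386,  0.0016632 , -0.01721302],
       [-0.98053599,  0.00657342, -0.19622938,  0.61858656],
       [ 0.19621331, -0.00301161, -0.98055661,  1.0093148 ],
       [ 0.        ,  0.        ,  0.        ,  1.        ]])}
{'mtx': array([[369.68354125,   0.        , 316.38360226],
       [  0.        , 369.68354125, 201.22430407],
       [  0.        ,   0.        ,   1.        ]]), 'extrinsics': array([[-0.86518275, -0.50140167,  0.00742864,  0.53965434],
       [-0.28379007,  0.47736677, -0.8316154 ,  0.23645011],
       [ 0.41342716, -0.72160747, -0.5553023 ,  0.75375839],
       [ 0.        ,  0.        ,  0.        ,  1.        ]])}
```

View pics/t0.png

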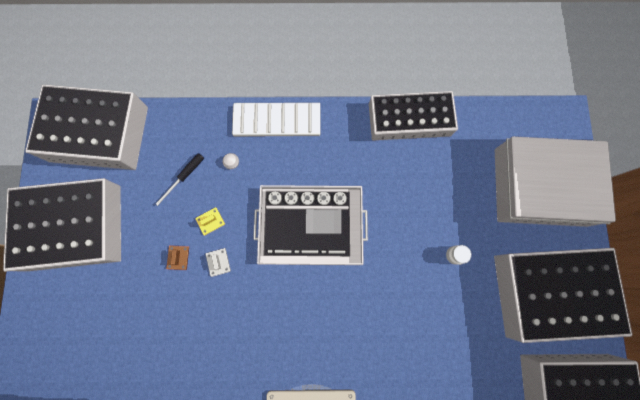

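View pics/s0.png

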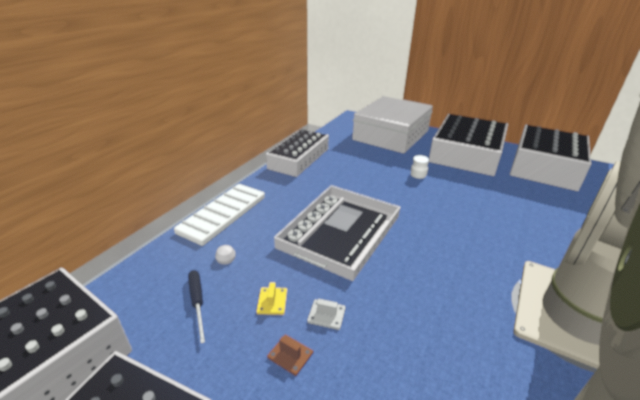

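The top view shows the silver plate at (218,262), brown and yellow look-alikes at (178,257) and (210,221). The case is centred near (311,225), the fence is at row ~207 and the grey pocket floor at about (323,221). The jar is at (459,255), the head at (231,161) and the screwdriver around (180,180).

Run:
```python
from h import *
im=cv2.imread('pics/t0.png'); h=cv2.cvtColor(im,cv2.COLOR_BGR2HSV)
m=(h[...,1]<90).astype(np.uint8)*255
def pts(x0,y0,x1,y1):
    s=np.zeros_like(m); s[y0:y1,x0:x1]=m[y0:y1,x0:x1]
    c,_=cv2.findContours(s,cv2.RETR_EXTERNAL,cv2.CHAIN_APPROX_NONE); return max(c,key=cv2.contourArea)
c=pts(200,240,236,285); print('plate',cv2.minAreaRect(c),len(c))
w=np.array([ray('top',p[0],.008)[:2] for p in c]); r=cv2.minAreaRect((w*1000).astype(np.float32)); print(r)
m=((h[...,0]<100)|(h[...,0]>130)|(h[...,1]<90)).astype(np.uint8)*255
c=pts(245,170,380,280); hull=cv2.convexHull(c)
print(cv2.minAreaRect(c))
crop=cv2.resize(im[170:290,190:380],None,fx=4,fy=4,interpolation=cv2.INTER_CUBIC); cv2.imwrite('pics/t1.png',crop)
```

```text
plate ((217.49154663085938, 261.9634704589844), (26.233612060546875, 22.410999298095703), 77.00537872314453) 86
((448.924560546875, 258.09112548828125), (71.68803405761719, 61.173606872558594), 14.774518013000488)
((310.5, 224.5), (81.0, 115.0), 90.0)
```

View pics/t1.png

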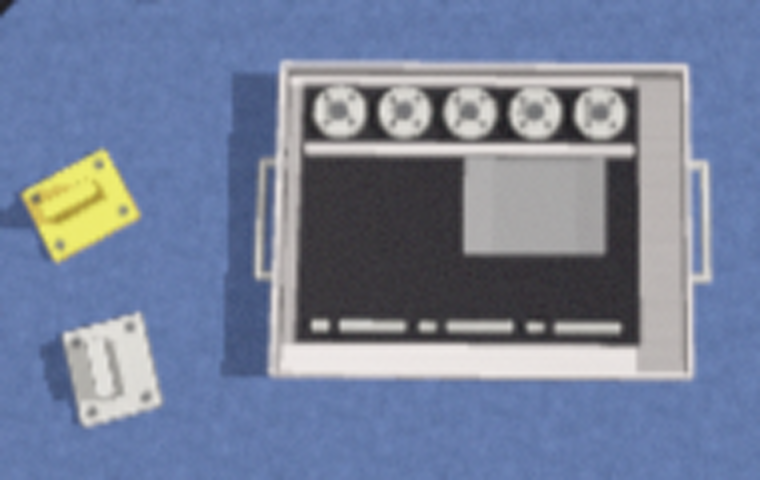

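The crop shows the case rim corners at (281,62), (688,66), (691,378) and (271,375). The fence's near edge is at row ~156 and the pocket opening spans (463,156) to (605,254). The plate's rib runs from about (92,345) to (108,395), standing up.

```bash
cat >> h.py <<'E'
def cr(p,z): return ray('top',((p[0]+.5)/4-.5+190,(p[1]+.5)/4-.5+170),z)
E
python3 - <<'E'
from h import *
C=[cr(p,.034)[:2] for p in[(281,62),(688,66),(691,378),(271,375)]]
c=np.mean(C,0); print(np.round(C,4),c,[np.linalg.norm(C[i]-C[i-1]) for i in range(4)])
yv=(C[0]+C[3]-C[1]-C[2]);xv=(C[0]+C[1]-C[2]-C[3])
a1=np.arctan2(-yv[0],yv[1]);a2=np.arctan2(xv[1],xv[0]);print('yaw',a1,a2)
a=(a1+a2)/2;Rm=np.array([[np.cos(a),-np.sin(a)],[np.sin(a),np.cos(a)]])
f=lambda p,z:np.round((Rm.T@(cr(p,z)[:2]-c))*1000,1)
print('fence',f((305,157),.032),f((634,158),.032)); print('pocket',[f(p,.02) for p in[(463,254),(605,254)]])
print('deck L/R',f((297,250),.02),f((640,250),.02))
print('landing',c+Rm@[-.009,.06],'pocketnom',c+Rm@[.0055,-.046])
# plate corners from crop at z=.008
P=np.array([cr(p,.008)[:2] for p in[(63,333),(141,313),(161,406),(85,427)]]);print(P,P.mean(0),[np.linalg.norm(P[i]-P[i-1]) for i in range(4)])
d=P[0]+P[1]-P[2]-P[3];print('plate yaw',np.arctan2(d[1],d[0]))
E
```

```text
[[ 0.6615  0.1413]
 [ 0.6567 -0.1464]
 [ 0.4392 -0.1421]
 [ 0.4432  0.1433]] [ 0.55016512 -0.00096534] [np.float64(0.21833425011129906), np.float64(0.2877365216445306), np.float64(0.21755774592930155), np.float64(0.28542875778507065)]
yaw -0.015389216061242644 -0.014487329059205493
fence [ 41.6 124.9] [  42.8 -105.3]
pocket [array([-24.2,  13.8]), array([-23.4, -85.5])]
deck L/R [-22.3 129.9] [ -20.4 -110. ]
landing [0.54206239 0.0591624 ] pocketnom [ 0.55497737 -0.04704237]
[[0.47405532 0.29332878]
 [0.48759162 0.23934391]
 [0.42337293 0.22295504]
 [0.40946653 0.27495136]] [0.4486216  0.25764477] [np.float64(0.06715237627195728), np.float64(0.05565606564894781), np.float64(0.06627696566532197), np.float64(0.05382383453944836)]
plate yaw 0.26362697355484405
```

{"fn": "step_arm", "kwargs": {"commands": [45,0.517,-0.585,-0.134,0,0,0.155,45,0.517,-0.585,-0.134,0,0,0.155,45,0.517,-0.585,-0.134,0,0,0.155,45,0.517,-0.585,-0.134,0,0,0.155,45,0.517,-0.585,-0.134,0,0,0.155,45,0.517,-0.585,-0.134,0,0,0.155,45,0.517,-0.585,-0.134,0,0,0.155,45,0.517,-0.585,-0.134,0,0,0.155,45,0.517,-0.585,-0.134,0,0,0.155,45,0.517,-0.585,-0.134,0,0,0.155], "squeeze": 25}}

```text
clock: 1.35
position: [0.4483, 0.2591, 0.1508]
ee_rot: [-0.131, 0.991, 0.0, -0.0]
ft_force: [-0.2, 0.2, 0.7]
grip_width: 0.521
grasp_force: 0.0
```

Run:
```python
from h import *
o=get_obs(); print(o['clock'],o['position'],o['ee_rot'],o['joint_pos'],o['ft_force']); print(camera_params('wrist'))
save('wrist','w1.png')
```

```text
1.35 [0.44831201 0.25909897 0.15078333] [-1.31477346e-01  9.91319122e-01  1.34323230e-04 -2.95634031e-04] [-0.78052121  0.15695141  0.18454004  1.85517141 -0.03223667  1.13269947
  1.25000635] [-0.19771079  0.2252168   0.71676496]
{'mtx': array([[278.86579751,   0.        , 318.02892751],
       [  0.        , 278.86579751, 200.68154505],
       [  0.        ,   0.        ,   1.        ]]), 'tool_from_camera': array([[ 1.33615401e-05, -9.55990446e-01, -2.93397797e-01,
         7.59853470e-02],
       [ 9.99999984e-01,  6.50919047e-05, -1.66551009e-04,
         6.40422402e-04],
       [ 1.78318995e-04, -2.93397790e-01,  9.55990431e-01,
        -1.41892717e-01],
       [ 0.00000000e+00,  0.00000000e+00,  0.00000000e+00,
         1.00000000e+00]])}
```

View pics/w1.png

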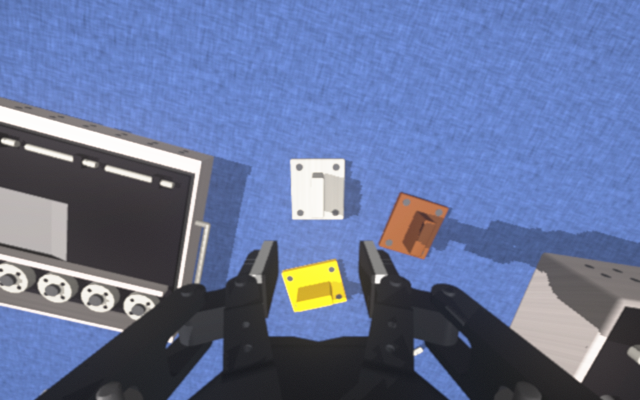

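The wrist view shows the plate squarely aligned, with corners near (291,159), (344,159), (345,220) and (292,220). Yellow at (315,285) and brown at (415,225) are alongside.

Run:
```python
from h import *
im=cv2.imread('pics/w1.png'); h=cv2.cvtColor(im,cv2.COLOR_BGR2HSV)
m=(h[...,1]<70).astype(np.uint8); m[:145]=0;m[232:]=0;m[:,:270]=0;m[:,362:]=0
c=max(cv2.findContours(m,0,1)[0],key=cv2.contourArea); print(cv2.boundingRect(c))
w=np.array([ray('wrist',p[0],.008)[:2] for p in c]);r=cv2.minAreaRect((w*1000).astype(np.float32));print(r)
w=np.array([ray('wrist',p,.008) for p in[(291,159),(344,159),(345,220),(292,220)]]);print(w,w.mean(0))
d=w[2]+w[3]-w[0]-w[1];print(np.arctan2(d[1],d[0]))
o=get_obs();y=R.from_quat(o['ee_rot']).as_matrix()[:,1];print('tool y yaw',np.arctan2(-y[0],y[1]))
```

```text
(290, 158, 56, 62)
((447.1455383300781, 259.4144287109375), (66.4425277709961, 57.215763092041016), 15.173527717590332)
[[0.42314362 0.22489335 0.008     ]
 [0.40897341 0.27714407 0.008     ]
 [0.47247712 0.29738323 0.008     ]
 [0.48761405 0.24155198 0.008     ]] [0.44805205 0.26024316 0.008     ]
0.2807091227255957
tool y yaw 0.2648595495294977
```

{"fn": "step_arm", "kwargs": {"commands": [45,-0.001,0,-0.06,0,0,0,45,-0.001,0,-0.12,0,0,0,45,-0.001,0,-0.17,0,0,0,45,-0.001,0,-0.21,0,0,0,45,-0.001,0,-0.228,0,0,0,45,-0.001,0,-0.228,0,0,0,5,-0.001,0,-0.228,0,0,0,5,-0.001,0,-0.228,0,0,0,5,-0.001,0,-0.228,0,0,0,5,-0.001,0,-0.228,0,0,0], "squeeze": 30}}

```text
clock: 2.65
position: [0.4489, 0.2589, 0.0151]
ee_rot: [-0.131, 0.991, 0.001, 0.001]
ft_force: [-1.0, -0.7, 6.3]
grip_width: 0.128
grasp_force: 31.5
```

{"fn": "step_arm", "kwargs": {"commands": [5,0,0,0.03,0,0,0,5,0,0,0.08,0,0,0,5,0,0,0.13,0,0,0,5,0.04,-0.083,0.13,0,0,-0.022,5,0.08,-0.166,0.13,0,0,-0.044,5,0.12,-0.25,0.13,0,0,-0.066,5,0.155,-0.333,0.13,0,0,-0.089,5,0.155,-0.333,0.13,0,0,-0.089,5,0.155,-0.333,0.13,0,0,-0.089,5,0.155,-0.333,0.13,0,0,-0.089]}}

```text
clock: 3.9
position: [0.5407, 0.0601, 0.092]
ee_rot: [0.007, 1.0, 0.0, -0.0]
ft_force: [1.0, 0.0, -2.7]
grip_width: 0.131
grasp_force: 30.3
```

Run:
```python
from h import *
o=get_obs(); print(o['clock'],o['position'],o['ft_force'],o['torque']);y=R.from_quat(o['ee_rot']).as_matrix();print('tool y yaw',np.arctan2(-y[0,1],y[1,1]),y[:,2])
save('wrist','w2.png')
```

```text
3.9 [0.54073479 0.0601133  0.09195111] [ 1.00323956  0.0368138  -2.72603726] [ 0.05160881 -0.03513536  0.04163477]
tool y yaw -0.014030903212305967 [-6.44523895e-04  5.77494560e-04 -9.99999626e-01]
```

View pics/w2.png

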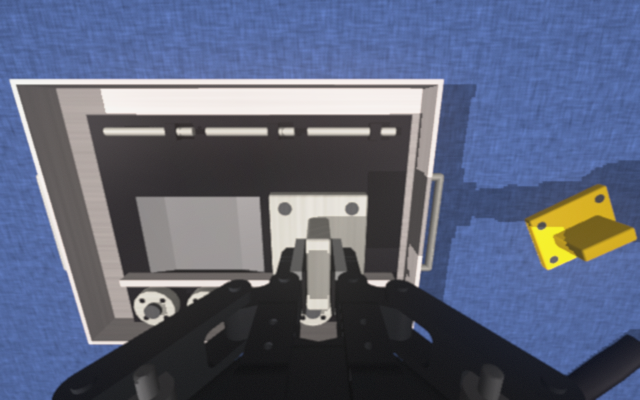

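The plate hangs square from the fingers: its near edge is level at row ~194 and it is over the clear half. The pocket is at columns 137–267 and the fence at row ~281.

{"fn": "step_arm", "kwargs": {"commands": [5,0,0,-0.035,0,0,0,5,0,0,-0.065,0,0,0,5,0,0,-0.082,0,0,0,5,0,0,-0.088,0,0,0,5,0,0,-0.091,0,0,0,5,0,0,-0.093,0,0,0,5,0,0,-0.0945,0,0,0,5,0,0,-0.0955,0,0,0,5,0,0,-0.0955,0,0,0,5,0,0,-0.0955,0,0,0]}}

```text
clock: 5.2
position: [0.5415, 0.0587, 0.0352]
ee_rot: [0.008, 1.0, 0.0, 0.0]
ft_force: [-1.3, -0.1, 2.1]
grip_width: 0.134
grasp_force: 31.0
```

{"fn": "step_arm", "kwargs": {"commands": [5,0.002,0,0.0003,0,0,0,5,0.0045,0,0.0003,0,0,0,5,0.007,0,0.0003,0,0,0,5,0.0095,0,0.0003,0,0,0,5,0.012,0,0.0003,0,0,0,5,0.0145,0,0.0003,0,0,0,5,0.017,0,0.0003,0,0,0,5,0.0195,0,0.0003,0,0,0,5,0.022,0,0.0003,0,0,0,5,0.022,0,0.0003,0,0,0]}}

```text
clock: 6.45
position: [0.5549, 0.0587, 0.0352]
ee_rot: [0.008, 1.0, 0.0, 0.0]
ft_force: [-1.9, -0.8, 3.7]
grip_width: 0.13
grasp_force: 31.4
```

{"fn": "step_arm", "kwargs": {"commands": [5,0.001,0,0,0,0,0,5,0.002,0,0,0,0,0,5,0.003,0,0,0,0,0,5,0.004,0,0,0,0,0,5,0.005,0,0,0,0,0,5,0.006,0,0,0,0,0,5,0.007,0,0,0,0,0,5,0.008,0,0,0,0,0,5,0.008,0,0,0,0,0,5,0.008,0,0,0,0,0]}}

```text
clock: 7.7
position: [0.5594, 0.0587, 0.0352]
ee_rot: [0.008, 1.0, 0.0, 0.0]
ft_force: [-1.4, 0.1, 6.1]
grip_width: 0.136
grasp_force: 31.7
```

{"fn": "step_arm", "kwargs": {"commands": [5,0.0007,0,0.0005,0,0,0,5,0.0014,0,0.0005,0,0,0,5,0.002,0,0.0005,0,0,0,5,0.0027,0,0.0005,0,0,0,5,0.0034,0,0.0005,0,0,0,5,0.004,0,0.0005,0,0,0,5,0.0045,0,0.0005,0,0,0,5,0.005,0,0.0005,0,0,0,5,0.005,0,0.0005,0,0,0,5,0.005,0,0.0005,0,0,0]}}

```text
clock: 8.95
position: [0.5623, 0.0586, 0.0352]
ee_rot: [0.008, 1.0, -0.0, -0.0]
ft_force: [-1.3, 0.7, -1.7]
grip_width: 0.132
grasp_force: 30.6
```

{"fn": "step_arm", "kwargs": {"commands": [5,0.0006,0,0,0,0,0,5,0.0012,0,0,0,0,0,5,0.0018,0,0,0,0,0,5,0.0024,0,0,0,0,0,5,0.003,0,0,0,0,0,5,0.0036,0,0,0,0,0,5,0.0042,0,0,0,0,0,5,0.0048,0,0,0,0,0,5,0.0048,0,0,0,0,0,5,0.0048,0,0,0,0,0]}}

```text
clock: 10.2
position: [0.5636, 0.0586, 0.0353]
ee_rot: [0.008, 1.0, 0.0, -0.002]
ft_force: [-11.2, -0.2, 7.8]
grip_width: 0.128
grasp_force: 31.9
```

{"fn": "step_arm", "kwargs": {"commands": [5,-0.0006,0,0,0,0,0,5,-0.0012,0,0.0008,0,0,0,5,-0.0012,0,0.0008,0,0,0,13,-0.0012,0,0.0008,0,0,0,16,-0.0012,0,0.0008,0,0,0,19,-0.0012,0,0.0008,0,0,0,19,-0.0012,0,0.0008,0,0,0,19,-0.0012,0,0.003,0,0,0,19,-0.0012,0,0.0055,0,0,0,19,-0.0012,0,0.0055,0,0,0], "squeeze": 20}}

```text
clock: 11.45
position: [0.5646, 0.0587, 0.0388]
ee_rot: [0.008, 1.0, 0.0, 0.0]
ft_force: [-0.1, 0.1, -0.8]
grip_width: 0.224
grasp_force: 0.0
```

{"fn": "step_arm", "kwargs": {"commands": [19,0,-0.005,0,0,0,0,19,0,-0.011,0,0,0,0,19,0,-0.018,0,0,0,0,19,0,-0.025,0,0,0,0,19,-0.0005,-0.032,0,0,0,0,19,-0.0005,-0.04,0,0,0,0,19,-0.0005,-0.048,0,0,0,0,19,-0.001,-0.056,0,0,0,0,19,-0.001,-0.062,0,0,0,0,19,-0.001,-0.067,0,0,0,0]}}

```text
clock: 12.7
position: [0.5639, 0.0182, 0.0386]
ee_rot: [0.008, 1.0, 0.0, 0.0]
ft_force: [0.5, 1.8, 0.3]
grip_width: 0.221
grasp_force: 0.6
```

Run:
```python
from h import *
o=get_obs(); print(o['clock'],o['position'],o['ft_force'],o['grip_width'])
save('wrist','w3.png')
```

```text
12.7 [0.56387145 0.01819472 0.03862603] [0.45855178 1.76609319 0.26706778] 0.22071273351403398
```

View pics/w3.png

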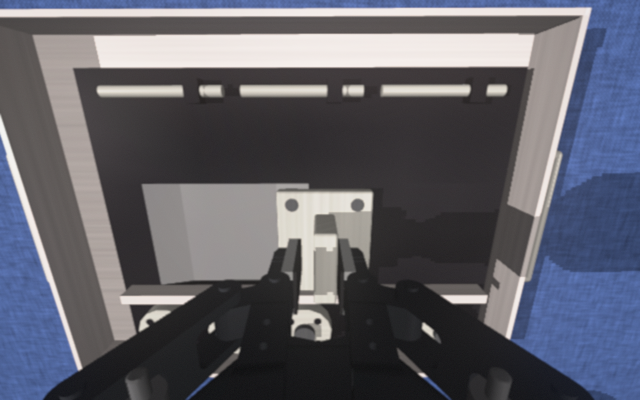

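The plate is aligned and already over the pocket's edge: near corners at (277,190) and (373,190), pocket near edge from (144,184) to (309,184). It has not dropped yet.

Run:
```python
from h import *
a,b=ray('wrist',(144,184),.02),ray('wrist',(309,184),.02); print(a,b,a-b,(a+b)/2)
p,q=ray('wrist',(277,191),.028),ray('wrist',(373,191),.028); print(p,q,(p+q)/2)
print(get_obs()['position'])
```

```text
[ 0.52498917 -0.08425358  0.02      ] [0.52662435 0.01333669 0.02      ] [-0.00163518 -0.09759027  0.        ] [ 0.52580676 -0.03545844  0.02      ]
[ 0.52845325 -0.00458176  0.028     ] [0.52936277 0.04975472 0.028     ] [0.52890801 0.02258648 0.028     ]
[0.56386941 0.0177409  0.03863107]
```

{"fn": "step_arm", "kwargs": {"commands": [19,0,-0.006,0,0,0,0,19,0,-0.012,0,0,0,0,19,0,-0.019,0,0,0,0,19,0,-0.026,0,0,0,0,19,-0.0005,-0.033,0,0,0,0,19,-0.0005,-0.04,0,0,0,0,19,-0.0005,-0.047,0,0,0,0,19,-0.001,-0.054,0,0,0,0,19,-0.001,-0.06,0,0,0,0,19,-0.001,-0.065,0,0,0,0]}}

```text
clock: 14.0
position: [0.5632, -0.0208, 0.0386]
ee_rot: [0.008, 1.0, 0.0, -0.0]
ft_force: [0.5, 0.7, -0.5]
grip_width: 0.221
grasp_force: 0.4
```

Run:
```python
from h import *
o=get_obs(); print(o['clock'],o['position'],o['ft_force'],o['grip_width'])
save('wrist','w4.png')
```

```text
14.0 [ 0.5632405  -0.02078456  0.03861165] [ 0.50129295  0.74419192 -0.51754408] 0.2214008237302235
```

View pics/w4.png

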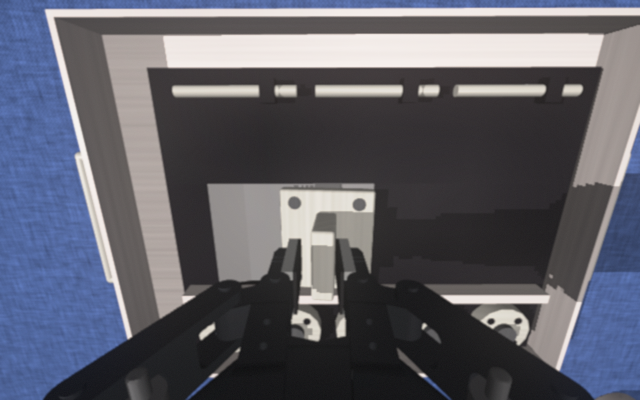

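The plate is tilted with its leading edge in the pocket: near corners are (281,189) and (375,191), and the trailing edge is still on the right bevel. The pocket's left end is at column 207.

{"fn": "step_arm", "kwargs": {"commands": [19,0,-0.003,0,0,0,0,19,0,-0.0065,0,0,0,0,19,0,-0.01,0,0,0,0,19,0,-0.013,0,0,0,0,19,0,-0.016,0,0,0,0,19,0,-0.0185,0,0,0,0,19,0,-0.021,0,0,0,0,19,0,-0.023,0,0,0,0,19,0,-0.025,0,0,0,0,19,0,-0.025,0,0,0,0]}}

```text
clock: 15.3
position: [0.5632, -0.0357, 0.0386]
ee_rot: [0.008, 1.0, -0.0, -0.0]
ft_force: [-0.4, 0.6, 0.6]
grip_width: 0.223
grasp_force: 0.0
```

Run:
```python
from h import *
o=get_obs(); print(o['clock'],o['position'],o['ft_force'],o['grip_width'])
save('wrist','w5.png'); im=cv2.imread('pics/w5.png')[140:340,180:480]; cv2.imwrite('pics/w5c.png',cv2.resize(im,None,fx=2.6,fy=2.6,interpolation=cv2.INTER_CUBIC))
```

```text
15.3 [ 0.56324183 -0.03573688  0.0386152 ] [-0.37741834  0.57578032  0.59837729] 0.2226288277552447
```

View pics/w5c.png

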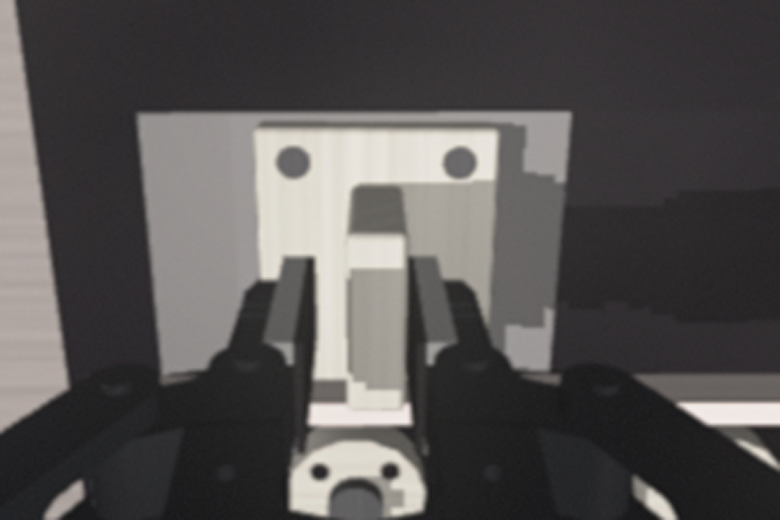

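The plate is nearly level but not centred: it spans columns 258–497 within the pocket's 137–572. It needs about 5 mm more along −y.

{"fn": "step_arm", "kwargs": {"commands": [19,0,-0.001,0,0,0,0,19,0,-0.002,0,0,0,0,19,0,-0.003,0,0,0,0,19,0,-0.004,0,0,0,0,19,0,-0.005,0,0,0,0,19,0,-0.006,0,0,0,0,19,0,-0.007,0,0,0,0,19,0,-0.0075,0,0,0,0,19,0,-0.0075,0,0,0,0,19,0,-0.0075,0,0,0,0]}}

```text
clock: 16.6
position: [0.5632, -0.0401, 0.0386]
ee_rot: [0.008, 1.0, 0.0, -0.0]
ft_force: [-0.1, 0.3, -1.6]
grip_width: 0.224
grasp_force: 0.3
```

```bash
cat > m.py <<'E'
import sys
from h import *
o=get_obs(); print(o['clock'],o['position'],o['ft_force'],o['grip_width'])
im=save('wrist',sys.argv[1]).astype(int); g=im.mean(2)
for r in (186,188,190,192,194,196,198,200):
    row=g[r]; d=np.abs(row[2:]-row[:-2]); e=[(c+1,int(row[c+3]),) for c in range(200,440) if d[c]>15 and d[c]==d[max(0,c-2):c+3].max()]
    print(r,e)
E
python3 m.py w6.png
```

```text
16.6 [ 0.5632469  -0.04006708  0.03861171] [-0.1151222   0.27411781 -1.64340896] 0.22359038444026316
186 [(240, 148), (279, 129), (291, 103), (296, 129), (406, 58)]
188 [(240, 147), (278, 115), (381, 159), (406, 57)]
190 [(240, 147), (277, 197), (371, 101), (381, 160), (406, 56)]
192 [(240, 145), (277, 216), (371, 101), (381, 158), (406, 57)]
194 [(240, 144), (277, 217), (370, 108), (381, 159), (406, 56)]
196 [(240, 143), (277, 216), (288, 151), (295, 213), (352, 167), (359, 223), (370, 105), (381, 158), (405, 59)]
198 [(201, 47), (241, 148), (277, 217), (287, 105), (297, 217), (351, 109), (361, 225), (370, 104), (380, 157), (405, 56)]
200 [(201, 49), (241, 148), (277, 215), (286, 101), (298, 215), (350, 105), (362, 226), (370, 103), (380, 160), (405, 57)]
```

{"fn": "step_arm", "kwargs": {"commands": [19,0,0.002,0,0,0,0,19,0,0.005,0,0,0,0,24,0,0.005,0,0,0,0,24,0,0.005,0.01,0,0,0,24,0,0.005,0.025,0,0,0,24,0,0.005,0.05,0,0,0,24,0,0.005,0.08,0,0,0,24,0,0.005,0.11,0,0,0,24,0,0.005,0.13,0,0,0,24,0,0.005,0.13,0,0,0]}}

```text
clock: 17.9
position: [0.5639, -0.037, 0.1177]
ee_rot: [0.008, 1.0, 0.0, 0.001]
ft_force: [-0.2, -0.7, -0.7]
grip_width: 0.279
grasp_force: 0.0
```

Run:
```python
from h import *
o=get_obs(); print(o['clock'],o['position'],o['ft_force'],o['grip_width'])
im=save('wrist','w7.png'); c=cv2.imread('pics/w7.png')[100:340,180:480]; a=cv2.resize(c,(400,320),interpolation=cv2.INTER_CUBIC)
save('side','s7.png'); s=cv2.imread('pics/s7.png')[185:275,280:400]; cv2.imwrite('pics/v7.png',np.hstack([a,cv2.resize(s,(400,320),interpolation=cv2.INTER_CUBIC)]))
```

```text
17.9 [ 0.56386028 -0.03700193  0.11774061] [-0.22314426 -0.68875846 -0.70802728] 0.27882086239224996
```

View pics/v7.png

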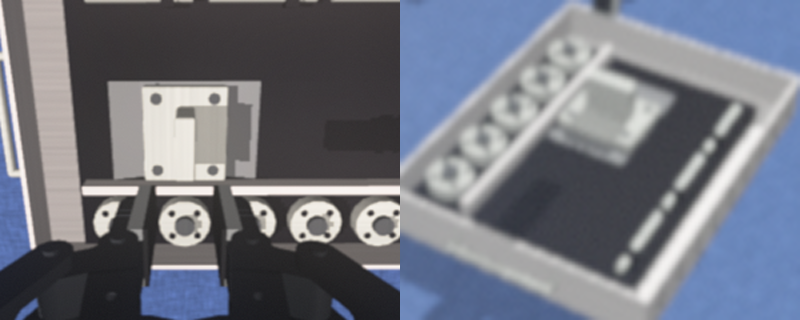

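The plate looks flat and centred in the pocket, with equal grey margins (108–143 and 228–262) in the wrist view. I'll check its height with a gentle tap on the rib top using closed fingers, expecting 0.053 m.

{"fn": "step_arm", "kwargs": {"commands": [0,0,0,0,0,0,0,0,0,0,-0.03,0,0,0,0,0,0,-0.06,0,0,0,0,0,0,-0.08,0,0,0,0,0,0,-0.092,0,0,0,0,0,0,-0.098,0,0,0,0,0,0,-0.101,0,0,0,0,0,0,-0.102,0,0,0,0,0,0,-0.103,0,0,0,0,0,0,-0.103,0,0,0]}}

```text
clock: 19.25
position: [0.5634, -0.0371, 0.055]
ee_rot: [0.008, 1.0, 0.0, 0.0]
ft_force: [0.4, -0.6, 0.8]
grip_width: -0.001
grasp_force: 0.0
```

{"fn": "step_arm", "kwargs": {"commands": [0,0,0,-0.0008,0,0,0,0,0,0,-0.0016,0,0,0,0,0,0,-0.0024,0,0,0,0,0,0,-0.0032,0,0,0,0,0,0,-0.004,0,0,0,0,0,0,-0.0046,0,0,0,0,0,0,-0.005,0,0,0,0,0,0,-0.0054,0,0,0,0,0,0,-0.0054,0,0,0,0,0,0,-0.0054,0,0,0]}}

```text
clock: 20.5
position: [0.5633, -0.0371, 0.0531]
ee_rot: [0.008, 1.0, 0.0, 0.0]
ft_force: [-7.7, 0.2, 18.4]
grip_width: 0.001
grasp_force: 9.1
```

Contact at 0.0531 m matches the seated height. Retracting.

{"fn": "step_arm", "kwargs": {"commands": [0,0,0,0.003,0,0,0,0,0,0,0.01,0,0,0,0,0,0,0.03,0,0,0,0,0,0,0.07,0,0,0,0,0,0,0.11,0,0,0,0,0,0,0.12,0,0,0,0,0,0,0.12,0,0,0,0,0,0,0.12,0,0,0,0,0,0,0.12,0,0,0,0,0,0,0.12,0,0,0]}}

```text
clock: 21.75
position: [0.563, -0.0371, 0.1231]
ee_rot: [0.008, 1.0, -0.0, -0.0]
ft_force: [-0.1, -0.5, -0.2]
grip_width: -0.003
grasp_force: 0.0
```

Run:
```python
from h import *
o=get_obs(); print(o['clock'],o['position'],o['ft_force'])
print('row edges:'); g=save('wrist','w8.png').astype(int).mean(2); g0=cv2.imread('pics/w7.png').mean(2)
for r in (170,180):
  for k in (g0,g):
    d=np.abs(k[r,2:]-k[r,:-2]); print(r,[c+1 for c in range(250,390) if d[c]>15 and d[c]==d[c-2:c+3].max()])
print(hand_in())
```

```text
21.75 [ 0.56303257 -0.03710164  0.12312548] [-0.10572122 -0.48166399 -0.19615647]
row edges:
170 [261, 286, 294, 299, 338, 343, 350, 358, 375]
170 [262, 287, 295, 300, 338, 343, 350, 357, 374]
180 [261, 287, 313, 325, 350, 368, 374]
180 [263, 287, 313, 325, 350, 368, 373]
the job is handed in; nothing more can be done
None
```

I handed the job in at about 22 s: the plate is released and flat in the pocket, and a light tap put its rib top at 53.1 mm against 53 mm when seated; the highest force I read was about 18 N, and no judging result came back.

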